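Start the optical bench's crank screw and hold it

ROBOT

A 6-joint arm with a two-finger parallel gripper is mounted at the origin on the work surface. World frame = base frame: x ahead of the robot, y to its left, z up, the work surface at z = 0. Lengths are in m, angles in degrees, forces in N, time in s.
With the tool pointing down it reaches from about 0.35 to 0.8 m from the base axis. Payload 7.3 kg.
Tool frame: the origin (TCP) lies midway between the tips of the shut fingers; the grasp point (between the pads) lies 19 mm behind it; z points along the fingers, y is the line along which they close (so a half turn about z gives the same grasp; the last joint's range is limited). The gripper opens to 85 mm and grips with 20 to 120 N. Pads are 22 mm wide; open, the fingers measure 114 mm over their backs; the gripper's body (76 mm by 85 mm) begins 54 mm behind the grasp point. The pads swing forward as they close: fully open they stand 13 mm farther back than shut.
Start: joints at [-78.209, 19.595, 87.324, -0, 73.075, -8.365], TCP at [0.181, -0.493, 0.231] pointing down, gripper open.
Joint ranges: [-145.02, 145.02], [-44.19, 115.74], [2.07, 154.8], [-57.11, 237.11], [16.16, 152.29], [-177.93, 177.93]. Speed limits (degrees/s): [147.25, 147.25, 180, 180, 180, 180].

INTERFACE

Orientations are given as [roll, pitch, yaw] about the fixed x, y, z axes, in that order (R = Rz(yaw) Ry(pitch) Rx(roll)).
In Python, from rig import sense, cams, hand_in, models gives the robot as it stands.
- The arm moves only by the tool apply_moves, never from a script. Its argument "series" is a list of rows, each a list of 6 numbers: the shift along the world's x, y, z in cm, then the turn, a rotation vector about the world's x, y, z in degrees. In form: [[dx, dy, dz, ax, ay, az], ...]. A call has 1 to 12 rows; each row shifts and turns the commanded pose from where the row before left it; what a row does not reach is not made up. A row lasts 1/12 s, in which the tool goes at most 41.7 mm and 7.16 degrees, less where a joint would pass 70% of its speed; a pose out of reach is approached as far as the arm can. A call is refused whole if a number of a shift passes 4.17 or a number of a turn 7.16, either way. A call with a gripper value outside its range is refused whole. "jaw" is the opening, from -1 (shut) to 1 (fully open), set as the call begins (left out, the last holds). The fingers move at their own pace and stop on an object; "newtons" is the grip in N (left out, the last holds). Time passes only in rows, so rows that do not move let the fingers close. It gives the time, the measured TCP pose, the force, the opening and the grip force at its end, in the units of the state.
- sense(): the state, without advancing time (a new reading comes with each control period).
- cams.capture(name): name is "side" or "top" or "wrist"; returns a dict with "frame" (384x512x3 uint8, red, green, blue), "fovy" (degrees; the focal length in pixels is half the picture's height over the tangent of half this angle, whatever the lens; pixels are square), "cx", "cy" (the principal point, pixels), "dist" ([k1, k2, p1, p2, k3] as OpenCV has them; the pictures are not rectified), "R" (3x3) and "t" (3): a world point X has camera coordinates R X + t; the wrist camera has in their place "mount" (4x4, takes a point from camera to tool coordinates, whose origin is the TCP and whose axes are the flange's). Camera axes: x right, y down, z forward; pixel columns grow to the right and rows downward; lengths in m; the calibration is good to about 2 mm. A picture is of the moment at which its call begins: read the wrist's pose just before it. There is no depth.
- hand_in(): hands the job in; it is judged then, once.
Trained networks look in the newest picture that a camera, given by its name, has taken for a name from the list of things; names that differ only in an ending like _2 or _b are one class to them, and where a whole thing is asked for, a point or a joint stands for the part that bears it (a point fixed in the world has none). Each returns a list of dicts, best first, with "confidence" (0 to 1); they miss things now and then, are a little off and sometimes report something else, mostly with a low value. They report only what shows in the picture. A call takes as long as a camera call. They do not tell look-alikes from the thing itself.
- models.spot_in(camera, thing): "centre" ([column, row] in pixels, amid what is visible of it).
- models.outline_of(camera, thing): "region" (384x512 bool, what is visible of it) and "centre" ([column, row] in pixels, amid what is visible of it).
- models.tip_of(camera, thing): "centre" ([column, row] in pixels: a listed point, or the origin of a listed thing).
The state is a dict: "time_s": time; "joint_positions": joint angles; "qvel": joint speeds; "joint_torque": joint torques, N m; "eef_pos": TCP position; "tool_rot": TCP orientation; "wrist_force": force on the tool from outside, world axes, zero at the start; "moment": the same for the moment, N m; "grip_width": opening from 0.0 (shut) to 1.0 (fully open); "finger_force": force on a finger pad.
Only numpy, scipy, OpenCV 4.12 (cv2) and the standard library are available. Lean on these libraries where they do the work, as an engineer would, in place of code of your own. Each camera call takes 0.05 s, during which the arm holds its last target. There are 200 camera calls.

TASK

Zero the turn counter by pressing its button fully down and letting it spring back. Then take the crank screw's black sleeve, turn the screw backward (anticlockwise from above) until its thread is felt to drop, and from there turn it forward one full turn, no more, so that it is properly started. Finish still holding the sleeve with the screw at rest, do not let go, and leave the other things on the table alone.

Things in the scene. Friction and masses are not known exactly. Their poses are not given: they have to be found in the camera images.
- boss_top (a point): centre of the top face of the threaded boss: an upright aluminium cylinder 46 mm across that stands on the grey 110 x 80 x 14 mm bench foot (fixed). Its top is 70 mm above the table. The screw's vertical axis passes through this point.
- hub_top (a point): on the screw's axis, the top of the hub of the steel crank arm (hub 32 mm across); moves up and down with the screw. It stands 40 mm above boss_top when joint screw_depth is 0. The crank arm is 16 mm wide and 10 mm thick, its top 2 mm below this point.
- grip_center (a point): centre of the crank's grip: an upright black sleeve, 18 mm in diameter, 36 mm tall, 40 mm off the screw's axis in any direction, to be pinched from above. Its underside is about 13 mm above the crank arm's top; the pin it sits on, with a 12 mm cap, sticks out about 16 mm above it.
- grip: the same sleeve as a body; origin at its centre. It spins freely about its own vertical pin, so the hand need not turn while it carries the sleeve round its circle. It also floats up and down on the pin, up to 12 mm either way against a soft spring (0.2 N per mm), so that the screw can rise and drop while the sleeve is held still; lower the sleeve as the screw goes in.
- screw: the steel screw with its crank; origin on its axis, inside the boss, x axis towards the sleeve. It rests by its weight (about 7 N) on the boss's right-hand thread, 8 mm a turn: clockwise from above is forward and lowers it, anticlockwise is backward and raises it. Takes only 1 to 2 N at the sleeve to turn: do not brush it. Where in its turn it drops is not marked.
- screw_depth (a joint): how far down the screw is (m), growing downward. Starts 1 to 4.4 mm deep. Turned backward, it climbs to about 1 mm within half a turn, then falls to about 8.3 mm over the thread's end in about 0.2 s: the drop (a held sleeve feels about 1.5 N more downward pull). One turn forward from just after the drop makes it about 16.4 mm.
- zero_button_top (a point): centre of the top of the zero button: a grey round spring push button, 24 mm across, in a black collar 40 mm across, on top of the turn counter, a grey box 100 x 80 x 45 mm (fixed). About 63 mm above the table when up.
- zero_button (a joint): travel of the zero button in m: 0 up, 0.006 fully down (takes 5 N); springs back
- lens_a: bystander, to be left where it is: a round black-framed lens, 42 mm across, 7 mm thick, with a flat 65 mm handle; origin under its centre
- lens_b: bystander, to be left where it is: the other round lens with handle, same size; origin under its centre
- mount_ring: bystander, to be left where it is: an aluminium ring, 42 mm across, 12 mm high; origin under its centre
- eyepiece: bystander, to be left where it is: a dark steel cylinder 32 mm across, 45 mm tall, standing; origin under its centre
- jar: bystander, to be left where it is: an amber jar 48 mm across, 65 mm tall; origin under its centre
- book: bystander, to be left where it is: a closed book 150 x 210 x 28 mm; origin under its centre
- screwdriver: bystander, to be left where it is: a screwdriver 170 mm long, lying; origin under its centre
There are look-alikes about, which are no part of the job. What is shaped like the part that bears zero_button_top but blue, pink or purple is not meant.

How it is judged (in metres and radians):
On the way, in this order (a step that is already met when the one before it is completed fails the run):
1. the zero button is pressed fully down (value of joint zero_button above 0.005 m), for 0.05 s.
2. the zero button is let up again (value of joint zero_button below 0.0015 m), for 0.1 s.
3. the screw is turned back to the end of its thread, less than 2.5 mm deep, with the fingers on the sleeve (value of joint screw_depth below 0.0025 m and contact force between the fingers and grip above 0.3 N).
4. the thread drops: the screw falls faster than 20 mm/s past 5 mm (value of joint screw_depth above 0.005 m and velocity of joint screw_depth above 0.02 m/s).
5. the screw has come to rest on the next thread, 6 to 10.5 mm deep (value of joint screw_depth between 0.006 and 0.0105 m and velocity of joint screw_depth below 0.015 m/s), for 0.1 s.
6. the screw is turned forward one turn from the drop (about 16.4 mm deep, within 0.3 turn) with the sleeve gripped (value of joint screw_depth between 0.014 and 0.0188 m and contact force between the fingers and grip above 2 N), for 0.2 s.
At the end, for the whole second after the job is handed in: The screw stands one turn in from the drop (14.0 to 18.8 mm deep, that is about 16.4 mm within 0.3 turn) and at rest (under 2 mm/s), the fingers still grip the sleeve with more than 2 N, and the zero button is up (less than 1.5 mm down) (all of step 6 and velocity of joint screw_depth between -0.002 and 0.002 m/s and value of joint zero_button below 0.0015 m); the arm keeps its last pose, push and grip.
It fails at once if the screw is run in half a turn too far (over 20 mm deep) (value of joint screw_depth above 0.02 m).
It fails at once if a bystander is shoved by more than 25 mm (distance of any of lens_a, lens_b, mount_ring, eyepiece, jar, book, screwdriver from where it was at the start of the episode above 0.025 m).
It also fails if it takes over 72 s, if anything falls off the work surface, if the arm or the gripper's body presses on something with over 40 N, if the wrist force passes 120 N, or if a joint passes its speed limit or range.

## Working session

There is one attempt and no reset: what is moved stays moved. The work goes in short steps, Python scripts to look and compute and a tool call to move; the robot and the scene stay as the last step left them, time stands still between calls to the robot, and variables do not carry over. Pictures are saved under pics/ and viewed, at most 10 in all, crops included, and the job is handed in when it is done.

Besides the shell and the picture viewer there is one more tool, called in YAML: its name, and indented under it one key for each argument. apply_moves: Moves the arm, as the interface text tells. Its arguments: {"type":"object","properties":{"series":{"type":"array","items":{"type":"array","items":{"type":"number"}}},"jaw":{"type":"number"},"newtons":{"type":"number"}},"required":["series"]}

```bash
mkdir -p pics
cat > h.py <<'E'
import numpy as np, cv2
from rig import sense, cams, models
from scipy.spatial.transform import Rotation as Ro
def cap(n):
    s=sense(); c=cams.capture(n); f=192/np.tan(np.radians(c["fovy"])/2)
    c["K"]=np.array([[f,0,c["cx"]],[0,f,c["cy"]],[0,0,1]]); c["d"]=np.array(c["dist"],float)
    if "mount" in c:
        T=np.eye(4); T[:3,:3]=Ro.from_euler("xyz",s["tool_rot"],degrees=True).as_matrix(); T[:3,3]=s["eef_pos"]
        M=T@np.array(c["mount"]); c["R"]=M[:3,:3].T; c["t"]=-M[:3,:3].T@M[:3,3]
    c["R"]=np.array(c["R"]); c["t"]=np.array(c["t"])
    return c
def ray(c,p):
    u=cv2.undistortPoints(np.array([[p]],float),c["K"],c["d"])[0,0]
    d=c["R"].T@np.array([u[0],u[1],1]); return -c["R"].T@c["t"], d/np.linalg.norm(d)
def atz(c,p,z):
    o,d=ray(c,p); return o+d*(z-o[2])/d[2]
def tri(*cp):
    A=np.zeros((3,3));b=np.zeros(3)
    for c,p in cp:
        o,d=ray(c,p);P=np.eye(3)-np.outer(d,d);A+=P;b+=P@o
    X=np.linalg.solve(A,b); return X,[round(1000*np.linalg.norm(np.cross(X-ray(c,p)[0],ray(c,p)[1])),1) for c,p in cp]
def proj(c,X):
    return cv2.projectPoints(np.array([X],float),cv2.Rodrigues(c["R"])[0],c["t"],c["K"],c["d"])[0][0,0]
def save(c,n): cv2.imwrite("pics/"+n,c["frame"][:,:,::-1])
E
python3 - <<'E'
from h import *
np.set_printoptions(precision=4,suppress=True)
C={}
print(sense())
for n in ["side","top"]:
    c=C[n]=cap(n); save(c,n+"0.png"); print(n,c["R"].T@-c["t"])
    for t in ["boss_top","hub_top","grip_center","zero_button_top"]:
        print(n,t,[(np.round(x["centre"],1),round(x["confidence"],2)) for x in models.tip_of(n,t)][:4])
E
```

```text
{'time_s': 0.0, 'joint_positions': array([-78.2093,  19.6361,  87.3782,  -0.0008,  73.0768,  -8.3641]), 'qvel': array([-0.0756,  0.1003,  0.0831,  0.0475,  0.1602, -0.031 ]), 'joint_torque': array([ -0.0016, -43.3688, -24.6015,  -0.0004,   0.0079,   0.    ]), 'eef_pos': array([ 0.1808, -0.4924,  0.2306]), 'tool_rot': array([-179.9098,   -0.0125,   20.155 ]), 'wrist_force': array([-1.0479, -0.1666,  0.045 ]), 'moment': array([-0.0213, -0.0633,  0.0316]), 'finger_force': 0.0, 'grip_width': 0.9995554839229277}
side [-0.0185  0.7095  0.7   ]
side boss_top [(array([278.3, 170.2]), 0.61)]
side hub_top [(array([281.3, 156.9]), 0.55)]
side grip_center [(array([275.9, 144.5]), 0.49)]
side zero_button_top [(array([122.9, 222.8]), 0.6), (array([326.1, 201.8]), 0.58), (array([255. , 237.7]), 0.57), (array([198.3, 213. ]), 0.48)]
top [ 0.3896 -0.0025  1.1166]
top boss_top [(array([310.6, 192.6]), 0.72)]
top hub_top [(array([319.9, 192.8]), 0.46), (array([117. , 261.5]), 0.24)]
top grip_center [(array([326.2, 179.3]), 0.5), (array([257.8, 173.2]), 0.48)]
top zero_button_top [(array([291.2, 259.3]), 0.49), (array([210.5, 234.3]), 0.48), (array([160.1, 139.6]), 0.48), (array([205.7, 181.5]), 0.43)]
```

View pics/side0.png

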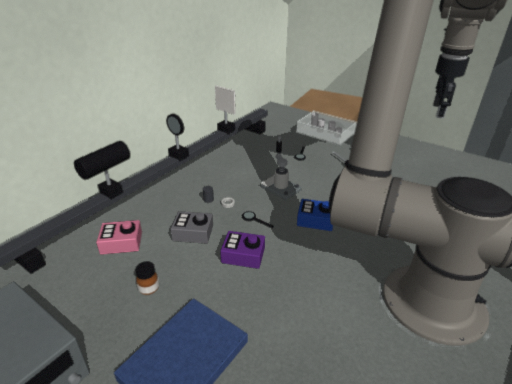

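View pics/top0.png

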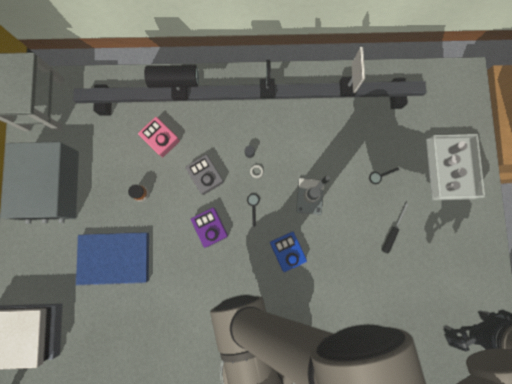

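The side view shows four counters: pink (122,223), purple (255,238), blue (326,202) and grey (198,213). From the top they are at (160,140), (210,234), (291,259) and (206,181). The grey one matches the description, since the coloured ones are ruled out. The boss and crank are at about (281,178) from the side and (312,191) from the top. I'll confirm both in one enlarged crop and triangulate.

Run:
```python
from h import *
np.set_printoptions(precision=4,suppress=True)
s=cap("side");t=cap("top")
a=cv2.resize(s["frame"][185:245,165:225],(390,390),interpolation=3)
b=cv2.resize(t["frame"][160:220,280:340],(390,390),interpolation=3)
cv2.imwrite("pics/crop0.png",np.hstack([a,b])[:,:,::-1])
print("btn",tri((s,(198.3,213)),(t,(205.7,181.5))))
print("boss",tri((s,(278.3,170.2)),(t,(310.6,192.6))), atz(t,(310.6,192.6),.07),atz(s,(278.3,170.2),.07))
print("hub",tri((s,(281.3,156.9)),(t,(319.9,192.8))))
for n in("side","top"):print([(np.round(x["centre"],1),round(x["confidence"],2)) for x in models.spot_in(n,"grip")],[(np.round(x["centre"],1),round(x["confidence"],2)) for x in models.spot_in(n,"screw")])
```

```text
btn (array([0.5697, 0.1448, 0.0751]), [np.float64(4.5), np.float64(4.5)])
boss (array([ 0.5259, -0.1709,  0.0707]), [np.float64(1.8), np.float64(1.8)]) [ 0.5244 -0.1719  0.07  ] [ 0.5281 -0.1709  0.07  ]
hub (array([ 0.5232, -0.1889,  0.1112]), [np.float64(6.3), np.float64(6.3)])
[(array([279.7, 148.7]), 0.37)] [(array([279.8, 157.4]), 0.53)]
[] [(array([322.2, 187.9]), 0.47)]
```

View pics/crop0.png

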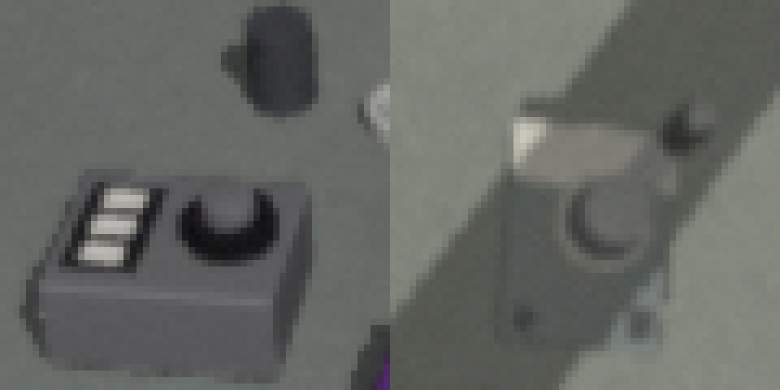

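The crop confirms the grey counter with a grey button in a black collar (side ≈ (200,217)). The sleeve is at about (325,180) in the top view, upper right of the hub at (314,193).

apply_moves:
  series:
    - [2.2,2.7,0.6,0,0,0]
    - [2.2,2.7,0.6,0,0,0]
    - [2.2,2.7,0.6,0,0,0]
    - [2.2,2.7,0.6,0,0,0]
    - [2.2,2.7,0.6,0,0,0]
    - [2.2,2.7,0.6,0,0,0]
    - [2.2,2.7,0.6,0,0,0]
    - [2.2,2.7,0.6,0,0,0]
    - [2.2,2.7,0.6,0,0,0]
    - [2.2,2.7,0.6,0,0,0]
    - [2.2,2.7,0.6,0,0,0]
    - [0,0,0,0,0,0]

```text
time_s: 1.8
eef_pos: [0.4261, -0.1918, 0.2986]
tool_rot: [180.0, -0.2, 20.5]
wrist_force: [0.1, -0.6, -0.2]
grip_width: 1.004
finger_force: 0.0
```

Run:
```python
from h import *
np.set_printoptions(precision=4,suppress=True)
c=cap("wrist"); save(c,"w1.png"); print(c["mount"]); print(sense()["eef_pos"],sense()["joint_positions"])
for X in ([.526,-.171,.07],[.525,-.175,.105],[.57,.145,.063]): print(proj(c,X))
for t in ["boss_top","hub_top","grip_center","zero_button_top"]:
    print(t,[(np.round(x["centre"],1),round(x["confidence"],2)) for x in models.tip_of("wrist",t)][:4])
```

```text
[[ 0.0011 -0.9466 -0.3225  0.0838]
 [ 1.      0.001   0.0005 -0.0009]
 [-0.0001 -0.3225  0.9466 -0.1433]
 [ 0.      0.      0.      1.    ]]
[ 0.4245 -0.1937  0.2979] [-33.9659  10.6175  88.9607   0.022   80.3361  35.5902]
[267.7996  76.1775]
[272.4097  76.8669]
[ 28.2835 -49.535 ]
boss_top []
hub_top [(array([277.2,  80.2]), 0.77)]
grip_center [(array([313.9,  57.1]), 0.81)]
zero_button_top [(array([173.3, 206. ]), 0.8), (array([12. , 84.3]), 0.79)]
```

View pics/w1.png

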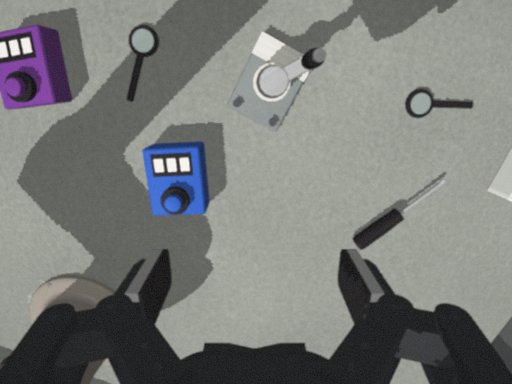

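The wrist view shows the hub at (277,80), the sleeve at (314,57), blue and purple counters at the left, lenses and the screwdriver. Next I move to the grey counter, shutting the jaws on the way.

apply_moves:
  series:
    - [0.9,3.4,-0.7,0,0,0]
    - [0.9,3.4,-0.7,0,0,0]
    - [0.9,3.4,-0.7,0,0,0]
    - [0.9,3.4,-0.7,0,0,0]
    - [0.9,3.4,-0.7,0,0,0]
    - [0.9,3.4,-0.7,0,0,0]
    - [0.9,3.4,-0.7,0,0,0]
    - [0.9,3.4,-0.7,0,0,0]
    - [0.9,3.4,-0.7,0,0,0]
    - [0,0,0,0,0,0]
    - [0,0,0,0,0,0]
  jaw: -1

```text
time_s: 2.97
eef_pos: [0.5038, 0.1103, 0.2334]
tool_rot: [-180.0, 0.1, 20.2]
wrist_force: [0.8, -0.3, -0.6]
grip_width: 0.002
finger_force: 0.0
```

Run:
```python
from h import *
np.set_printoptions(precision=4,suppress=True)
c=cap("wrist"); save(c,"w2.png"); print(sense()["eef_pos"])
print(proj(c,[.57,.145,.063]))
for x in models.tip_of("wrist","zero_button_top")[:4]:
    p=x["centre"]; print(p,x["confidence"],atz(c,p,.063))
t=cap("top");s=cap("side")
for n,q in (("top",t),("side",s)):
  for x in models.tip_of(n,"zero_button_top"): print(n,x["centre"],atz(q,x["centre"],.063))
```

```text
[0.5038 0.1093 0.2338]
[245.4514 100.0557]
[209.9, 237.2] 0.79 [0.4095 0.1319 0.063 ]
[251.9, 92.3] 0.58 [0.5794 0.1415 0.063 ]
top [157.7, 138.6] [0.706  0.2899 0.063 ]
top [290.4, 259.2] [ 0.329  -0.1036  0.063 ]
top [211.4, 232.3] [0.4146 0.1281 0.063 ]
side [122.9, 220.2] [0.7239 0.2773 0.063 ]
side [256.0, 237.3] [0.4023 0.1217 0.063 ]
side [200.4, 212.9] [0.5814 0.1319 0.063 ]
side [326.2, 200.7] [ 0.3348 -0.1229  0.063 ]
```

View pics/w2.png

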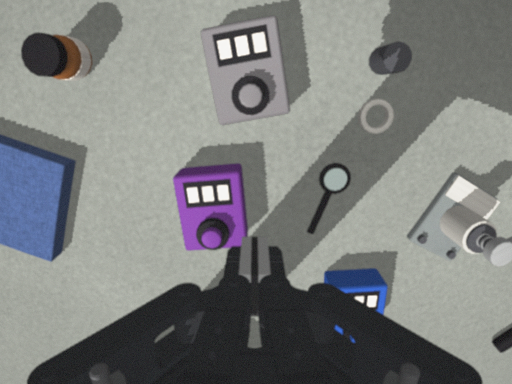

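The grey counter's button is at (250,94), about x 0.576, y 0.142. The purple one is at (210,232). I'll go closer for a second look.

apply_moves:
  series:
    - [1.0,0.5,-2.2,0,0,0]
    - [1.0,0.5,-2.2,0,0,0]
    - [1.0,0.5,-2.2,0,0,0]
    - [1.0,0.5,-2.2,0,0,0]
    - [0,0,0,0,0,0]
    - [0,0,0,0,0,0]

```text
time_s: 3.77
eef_pos: [0.5434, 0.1294, 0.1456]
tool_rot: [-180.0, 0.1, 20.1]
wrist_force: [0.6, -0.6, 0.9]
grip_width: 0.005
finger_force: 0.0
```

Run:
```python
from h import *
np.set_printoptions(precision=4,suppress=True)
c=cap("wrist"); save(c,"w3.png"); e=sense()["eef_pos"]; print(e)
for x in models.tip_of("wrist","zero_button_top")[:4]:
    p=x["centre"]; print(p,x["confidence"],atz(c,p,.063))
# tri with previous (w2 pose)
T=Ro.from_euler("xyz",[180,.1,20.2],degrees=True).as_matrix(); M=np.eye(4);M[:3,:3]=T;M[:3,3]=[.5038,.1093,.2338]
M=M@np.array(c["mount"]); b=dict(c); b["R"]=M[:3,:3].T; b["t"]=-M[:3,:3].T@M[:3,3]
p=models.tip_of("wrist","zero_button_top")[0]["centre"]
print(tri((b,(250.3,94.)),(c,p)))
```

```text
[0.5439 0.1295 0.1469]
[255.5, 158.3] 0.83 [0.5748 0.1407 0.063 ]
(array([0.5774, 0.1415, 0.0749]), [np.float64(0.2), np.float64(0.2)])
```

View pics/w3.png

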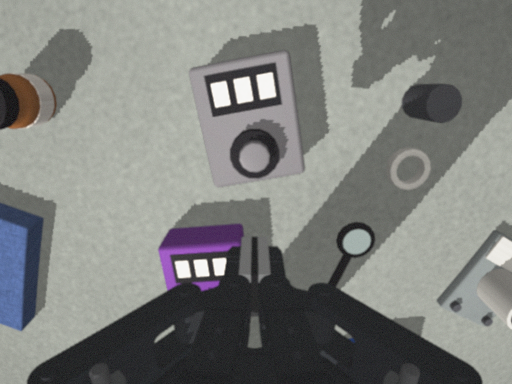

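The button centre is at about (257,154), so x 0.577, y 0.140. I move above it, then press.

apply_moves:
  series:
    - [1.1,0.35,-2.2,0,0,0]
    - [1.1,0.35,-2.2,0,0,0]
    - [1.1,0.35,-2.2,0,0,0]
    - [0,0,0,0,0,0]
    - [0,0,-0.4,0,0,0]
    - [0,0,-0.4,0,0,0]
    - [0,0,0,0,0,0]

```text
time_s: 4.5
eef_pos: [0.5768, 0.1405, 0.0733]
tool_rot: [180.0, -0.1, 20.1]
wrist_force: [-0.3, -0.9, 0.0]
grip_width: -0.002
finger_force: 0.0
```

apply_moves:
  series:
    - [0,0,-0.4,0,0,0]
    - [0,0,-0.4,0,0,0]
    - [0,0,-0.3,0,0,0]
    - [0,0,0,0,0,0]
    - [0,0,0,0,0,0]

```text
time_s: 4.92
eef_pos: [0.5775, 0.1406, 0.0619]
tool_rot: [180.0, -0.1, 20.2]
wrist_force: [1.3, -0.2, 4.2]
grip_width: -0.003
finger_force: 2.2
```

apply_moves:
  series:
    - [0,0,-0.2,0,0,0]
    - [0,0,-0.2,0,0,0]
    - [0,0,0,0,0,0]
    - [0,0,0,0,0,0]

```text
time_s: 5.25
eef_pos: [0.5776, 0.1406, 0.0607]
tool_rot: [179.9, -0.2, 20.2]
wrist_force: [-6.0, -1.6, 24.0]
grip_width: -0.002
finger_force: 12.1
```

apply_moves:
  series:
    - [0,0,0.4,0,0,0]
    - [0,0,0,0,0,0]
    - [0,0,0,0,0,0]

```text
time_s: 5.5
eef_pos: [0.5775, 0.1407, 0.0621]
tool_rot: [180.0, -0.1, 20.2]
wrist_force: [0.8, -1.1, 4.6]
grip_width: 0.002
finger_force: 2.1
```

apply_moves:
  series:
    - [0,0,0.2,0,0,0]
    - [0,0,0,0,0,0]

```text
time_s: 5.67
eef_pos: [0.5775, 0.1407, 0.0636]
tool_rot: [180.0, -0.1, 20.2]
wrist_force: [2.0, -0.5, 3.9]
grip_width: -0.0
finger_force: 1.6
```

apply_moves:
  series:
    - [0,0,0.2,0,0,0]
    - [0,0,0,0,0,0]

```text
time_s: 5.83
eef_pos: [0.577, 0.1406, 0.0654]
tool_rot: [180.0, 0.0, 20.2]
wrist_force: [2.1, -0.9, 1.9]
grip_width: -0.004
finger_force: 1.2
```

The force profile shows the spring up to about z 0.067 and a hard stop at about 0.061, so the button went fully down. Now I lift, open the jaws and go to the screw.

apply_moves:
  series:
    - [0,0,3.5,0,0,0]
    - [0,0,4,0,0,0]
    - [0,0,4,0,0,0]
    - [-1,-3.6,1,0,0,0]
    - [-1,-3.6,1,0,0,0]
    - [-1,-3.6,1,0,0,0]
    - [-1,-3.6,1,0,0,0]
    - [-1,-3.6,0.7,0,0,0]
    - [-1,-3.6,0.7,0,0,0]
    - [-1,-3.6,0.7,0,0,0]
    - [-1,-3.6,0.7,0,0,0]
    - [-1,-3.6,0.7,0,0,0]
  jaw: 1

```text
time_s: 6.83
eef_pos: [0.4853, -0.1844, 0.2547]
tool_rot: [-179.9, 0.1, 20.2]
wrist_force: [1.4, -0.4, -0.5]
grip_width: 1.008
finger_force: 0.0
```

apply_moves:
  series:
    - [0,0,0,0,0,0]
    - [0,0,0,0,0,0]
    - [0,0,0,0,0,0]

```text
time_s: 7.08
eef_pos: [0.4864, -0.1827, 0.2544]
tool_rot: [-179.9, 0.1, 20.1]
wrist_force: [0.7, 0.1, 0.9]
grip_width: 0.997
finger_force: 0.0
```

```bash
cat > m.py <<'E'
from h import *
import pickle,sys
np.set_printoptions(precision=4,suppress=True)
c=cap("wrist"); print(sense()["eef_pos"]); save(c,sys.argv[1]+".png")
o={}
for t in ["boss_top","hub_top","grip_center"]:
    r=models.tip_of("wrist",t); print(t,[(np.round(x["centre"],1),round(x["confidence"],2)) for x in r][:3])
    if r:o[t]=r[0]["centre"]
r=models.outline_of("wrist","grip")
if r: print("grip outline",r[0]["centre"],r[0]["confidence"]); o["gripout"]=r[0]["centre"]
for t,z in (("boss_top",.07),("hub_top",.107),("grip_center",.136),("gripout",.136)):
    if t in o: print(t,atz(c,o[t],z))
pickle.dump((c,o),open(sys.argv[1]+".pkl","wb"))
if len(sys.argv)>2:
    c2,o2=pickle.load(open(sys.argv[2]+".pkl","rb"))
    for t in o:
        if t in o2: print("tri",t,*tri((c,o[t]),(c2,o2[t])))
E
python3 m.py w4
```

```text
[ 0.4867 -0.1821  0.2545]
boss_top []
hub_top [(array([265.7, 141.3]), 0.79)]
grip_center [(array([308.3, 125.4]), 0.53)]
grip outline [302.6, 121.0] 0.77
hub_top [ 0.5237 -0.1798  0.107 ]
grip_center [ 0.5536 -0.2069  0.136 ]
gripout [ 0.5554 -0.2008  0.136 ]
```

apply_moves:
  series:
    - [-0.5,-3,0,0,0,0]
    - [-0.5,-3,0,0,0,0]
    - [0,0,0,0,0,0]
    - [0,0,0,0,0,0]

```text
time_s: 7.67
eef_pos: [0.4768, -0.2436, 0.2549]
tool_rot: [-180.0, 0.0, 20.1]
wrist_force: [0.4, 0.3, -0.8]
grip_width: 0.998
finger_force: 0.0
```

```bash
python3 m.py w5 w4; python3 -c "
import cv2,numpy as np
a=cv2.imread('pics/w4.png');b=cv2.imread('pics/w5.png')
cv2.imwrite('pics/c45.png',np.hstack([cv2.resize(a[60:200,210:350],(390,390)),cv2.resize(b[60:200,140:280],(390,390))]))"
```

```text
[ 0.477  -0.2428  0.255 ]
boss_top []
hub_top [(array([207.9, 111.4]), 0.93)]
grip_center [(array([242.8,  89.1]), 0.53)]
grip outline [250.3, 91.6] 0.52
hub_top [ 0.5221 -0.1791  0.107 ]
grip_center [ 0.553  -0.2047  0.136 ]
gripout [ 0.5532 -0.2113  0.136 ]
tri hub_top [ 0.5232 -0.1795  0.1094] [np.float64(0.8), np.float64(0.8)]
tri grip_center [ 0.5535 -0.205   0.1449] [np.float64(0.5), np.float64(0.5)]
tri gripout [ 0.5531 -0.2107  0.0814] [np.float64(0.3), np.float64(0.3)]
```

View pics/c45.png

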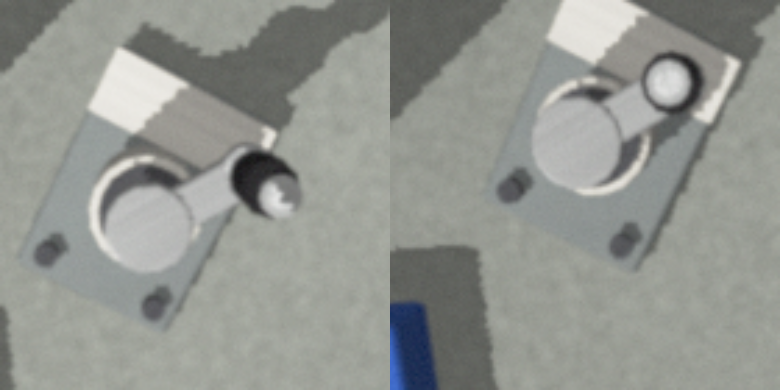

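The crop shows the hub at (263,142) and (207,111) in the two views. The pin cap is at (310,130) and (240,89), inside the black sleeve.

Run:
```python
from h import *
import pickle
np.set_printoptions(precision=4,suppress=True)
a=pickle.load(open("w4.pkl","rb"))[0];b=pickle.load(open("w5.pkl","rb"))[0]
h=tri((a,(263.1,141.8)),(b,(206.8,111.3)));k=tri((a,(309.8,130)),(b,(240.5,88.9)))
print(h,k,np.linalg.norm((h[0]-k[0])[:2]))
for X in ([.523,-.1795,.107],): print(atz(a,(309.8,130),.17),atz(b,(240.5,88.9),.17),proj(a,[.526,-.177,.07]))
```

```text
(array([ 0.5218, -0.1778,  0.1044]), [np.float64(0.2), np.float64(0.2)]) (array([ 0.5524, -0.2039,  0.1634]), [np.float64(0.4), np.float64(0.4)]) 0.0402105578208178
[ 0.5523 -0.2024  0.17  ] [ 0.5528 -0.2043  0.17  ] [262.8485 132.8176]
```

The hub axis is at (0.522, −0.178) and the sleeve at (0.5525, −0.204), 40 mm apart as described. I go over the sleeve and down.

apply_moves:
  series:
    - [2.5,1.3,0,0,0,0]
    - [2.5,1.3,0,0,0,0]
    - [2.5,1.3,0,0,0,0]
    - [0,0,-2,0,0,0]
    - [0,0,-2,0,0,0]
    - [0,0,-2,0,0,0]
    - [0,0,-1,0,0,0]
    - [0,0,0,0,0,0]
    - [0,0,0,0,0,0]

```text
time_s: 8.67
eef_pos: [0.5521, -0.204, 0.1856]
tool_rot: [-180.0, 0.0, 20.2]
wrist_force: [0.1, -0.7, 0.8]
grip_width: 1.004
finger_force: 0.0
```

```bash
python3 m.py w6
```

```text
[ 0.5525 -0.2044  0.1865]
boss_top [(array([219.9, 201.8]), 0.75), (array([405.3, 202.6]), 0.39)]
hub_top [(array([213.4, 222.7]), 0.82)]
grip_center [(array([257.5, 211.6]), 0.57)]
grip outline [254.8, 213.3] 0.55
boss_top [ 0.5267 -0.1786  0.07  ]
hub_top [ 0.5223 -0.1787  0.107 ]
grip_center [ 0.5553 -0.2046  0.136 ]
gripout [ 0.5534 -0.2032  0.136 ]
```

View pics/w6.png

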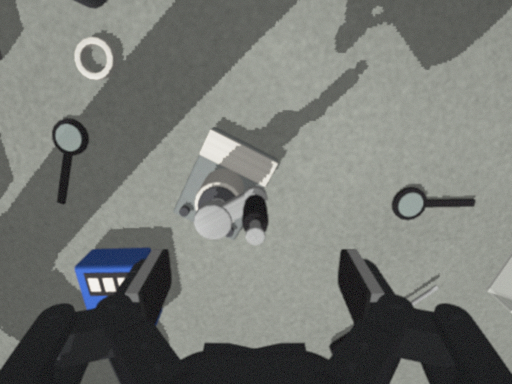

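The sleeve is at (257,213), centred between the fingers. I descend and grip.

apply_moves:
  series:
    - [0.1,0,-2,0,0,0]
    - [0,0,-2,0,0,0]
    - [0,0,-1.5,0,0,0]
    - [0,0,-1.0,0,0,0]
    - [0,0,0,0,0,0]
    - [0,0,0,0,0,0]

```text
time_s: 9.42
eef_pos: [0.5531, -0.2045, 0.1207]
tool_rot: [180.0, -0.0, 20.2]
wrist_force: [0.2, -0.9, -0.3]
grip_width: 0.999
finger_force: 0.0
```

apply_moves:
  series:
    - [0,0,0,0,0,0]
    - [0,0,0,0,0,0]
    - [0,0,0,0,0,0]
    - [0,0,0,0,0,0]
    - [0,0,0,0,0,0]
    - [0,0,0,0,0,0]
    - [0,0,0,0,0,0]
    - [0,0,0,0,0,0]
    - [0,0,0,0,0,0]
    - [0,0,0,0,0,0]
  jaw: -1
  newtons: 25

```text
time_s: 10.25
eef_pos: [0.5529, -0.2043, 0.1203]
tool_rot: [-180.0, -0.0, 20.2]
wrist_force: [0.1, 0.4, 0.8]
grip_width: 0.19
finger_force: 25.4
```

Gripped with 25 N. I'll compute the circle's rows (10° each) and baseline the force.

```bash
cat > f.py <<'E'
from h import *
np.set_printoptions(precision=3,suppress=True)
F=[]
for i in range(8):
    c=cap("wrist"); F.append(sense()["wrist_force"])
s=sense(); F=np.array(F)
d=s["eef_pos"][:2]-[.522,-.1785]
print("F",F.mean(0),"sd",F.std(0)[2],"pos",s["eef_pos"],"ang",np.degrees(np.arctan2(d[1],d[0])),"r",np.hypot(*d),"grip",s["finger_force"],"t",s["time_s"])
for x in models.tip_of("wrist","hub_top")[:1]:
    o,r=ray(c,x["centre"]); z=np.array([0,0,1.]); p=np.array([.522,-.1785,0])
    A=np.array([r,-z]).T; k=np.linalg.lstsq(A,p-o,rcond=None)[0]; print("hub z",k[1],x["centre"],x["confidence"])
E
python3 f.py; python3 -c "
import numpy as np
for a in range(-40,330,10):
    p=lambda a:4.02*np.array([np.cos(np.radians(a)),np.sin(np.radians(a))])
    print(a,np.round(p(a+10)-p(a),2).tolist(),end='; ')"
```

```text
F [0.088 0.799 0.217] sd 0.32100426791738196 pos [ 0.553 -0.204  0.12 ] ang -39.872156054381556 r 0.04030997413692729 grip 25.396423637866974 t 10.65
hub z 0.22647777817818665 [436.0, 227.2] 0.27
-40 [0.4, 0.57]; -30 [0.3, 0.64]; -20 [0.18, 0.68]; -10 [0.06, 0.7]; 0 [-0.06, 0.7]; 10 [-0.18, 0.68]; 20 [-0.3, 0.64]; 30 [-0.4, 0.57]; 40 [-0.5, 0.5]; 50 [-0.57, 0.4]; 60 [-0.64, 0.3]; 70 [-0.68, 0.18]; 80 [-0.7, 0.06]; 90 [-0.7, -0.06]; 100 [-0.68, -0.18]; 110 [-0.64, -0.3]; 120 [-0.57, -0.4]; 130 [-0.5, -0.5]; 140 [-0.4, -0.57]; 150 [-0.3, -0.64]; 160 [-0.18, -0.68]; 170 [-0.06, -0.7]; 180 [0.06, -0.7]; 190 [0.18, -0.68]; 200 [0.3, -0.64]; 210 [0.4, -0.57]; 220 [0.5, -0.5]; 230 [0.57, -0.4]; 240 [0.64, -0.3]; 250 [0.68, -0.18]; 260 [0.7, -0.06]; 270 [0.7, 0.06]; 280 [0.68, 0.18]; 290 [0.64, 0.3]; 300 [0.57, 0.4]; 310 [0.5, 0.5]; 320 [0.4, 0.57];
```

apply_moves:
  series:
    - [0.4,0.57,0,0,0,0]
    - [0.3,0.64,0,0,0,0]
    - [0.18,0.68,0,0,0,0]
    - [0,0,0,0,0,0]
    - [0,0,0,0,0,0]

```text
time_s: 11.12
eef_pos: [0.5621, -0.1841, 0.1203]
tool_rot: [-179.9, -0.0, 20.2]
wrist_force: [-0.7, 1.2, 0.8]
grip_width: 0.186
finger_force: 25.5
```

```bash
python3 f.py
```

```text
F [0.761 2.25  0.143] sd 0.6304441479275833 pos [ 0.562 -0.185  0.12 ] ang -9.777052542959456 r 0.040401476236631186 grip 25.48308938741684 t 11.5167
hub z 0.257138433466869 [81.0, 69.9] 0.54
```

apply_moves:
  series:
    - [0.06,0.7,0,0,0,0]
    - [-0.06,0.7,0,0,0,0]
    - [-0.18,0.68,0,0,0,0]
    - [0,0,0,0,0,0]
    - [0,0,0,0,0,0]

```text
time_s: 11.98
eef_pos: [0.5595, -0.1634, 0.1203]
tool_rot: [-179.9, 0.0, 20.2]
wrist_force: [-1.3, 1.1, 0.2]
grip_width: 0.189
finger_force: 25.5
```

```bash
python3 f.py
```

```text
F [-0.162  2.078  0.21 ] sd 0.1601934149034684 pos [ 0.56  -0.165  0.12 ] ang 20.239712278718443 r 0.04039383073013254 grip 25.497061908245087 t 12.3833
hub z 0.10732768424449103 [256.2, 296.5] 0.82
```

apply_moves:
  series:
    - [-0.3,0.64,0,0,0,0]
    - [-0.4,0.57,0,0,0,0]
    - [-0.5,0.5,0,0,0,0]
    - [0,0,0,0,0,0]
    - [0,0,0,0,0,0]

```text
time_s: 12.85
eef_pos: [0.5469, -0.1466, 0.1202]
tool_rot: [-179.9, 0.1, 20.2]
wrist_force: [-1.2, 0.5, 0.9]
grip_width: 0.188
finger_force: 25.5
```

```bash
python3 f.py
```

```text
F [-1.387  1.754  0.535] sd 0.37173864547337027 pos [ 0.548 -0.147  0.12 ] ang 50.455795835688015 r 0.04039665813541182 grip 25.514992475509644 t 13.25
```

apply_moves:
  series:
    - [-0.57,0.4,0,0,0,0]
    - [-0.64,0.3,0,0,0,0]
    - [-0.68,0.18,0,0,0,0]
    - [0,0,0,0,0,0]
    - [0,0,0,0,0,0]

```text
time_s: 13.72
eef_pos: [0.5277, -0.1385, 0.1203]
tool_rot: [-179.9, 0.1, 20.2]
wrist_force: [-1.1, -0.3, 0.4]
grip_width: 0.19
finger_force: 25.5
```

```bash
python3 f.py
```

```text
F [-2.398  0.224  0.688] sd 0.6119765914388886 pos [ 0.529 -0.139  0.12 ] ang 80.38853591044871 r 0.04038954093447726 grip 25.515688955783844 t 14.1167
hub z 0.1107382958135433 [314.2, 272.2] 0.62
```

apply_moves:
  series:
    - [-0.7,0.06,0,0,0,0]
    - [-0.7,-0.06,0,0,0,0]
    - [0,0,0,0,0,0]
    - [0,0,0,0,0,0]

```text
time_s: 14.5
eef_pos: [0.5143, -0.139, 0.1205]
tool_rot: [180.0, 0.1, 20.2]
wrist_force: [-0.2, -0.8, -0.1]
grip_width: 0.186
finger_force: 25.5
```

```bash
python3 f.py
```

```text
F [-2.257 -2.009  0.733] sd 0.44181866200184644 pos [ 0.515 -0.139  0.12 ] ang 100.46884378978606 r 0.040346157012567295 grip 25.51704168319702 t 14.9
hub z 0.10710540689373453 [323.1, 249.5] 0.94
```

apply_moves:
  series:
    - [-0.68,-0.18,0,0,0,0]
    - [-0.64,-0.3,0,0,0,0]
    - [0,0,0,0,0,0]
    - [0,0,0,0,0,0]

```text
time_s: 15.28
eef_pos: [0.5016, -0.1439, 0.1205]
tool_rot: [180.0, -0.0, 20.1]
wrist_force: [0.7, -0.9, -0.7]
grip_width: 0.19
finger_force: 25.4
```

```bash
python3 f.py
```

```text
F [ 0.452 -2.416 -0.651] sd 0.46932554034898794 pos [ 0.502 -0.144  0.12 ] ang 119.99283070388674 r 0.04025382552493272 grip 25.371606051921844 t 15.6833
hub z 0.10390518391882007 [321.9, 227.1] 0.89
```

```bash
python3 f.py
```

```text
F [ 0.484 -2.732 -0.889] sd 0.39057614893115156 pos [ 0.502 -0.144  0.12 ] ang 120.00104737290066 r 0.04029212754536192 grip 25.363136529922485 t 16.1333
hub z 0.10553152546927105 [320.6, 229.2] 0.78
```

The drop is confirmed: Fz went from +0.7 to −0.8 N and has stayed there, at an angle of 100–120°. Now forward one turn from 120°, lowering 9 mm in all.

apply_moves:
  series:
    - [0.64,0.3,-0.025,0,0,0]
    - [0.68,0.18,-0.025,0,0,0]
    - [0.7,0.06,-0.025,0,0,0]
    - [0.7,-0.06,-0.025,0,0,0]
    - [0.68,-0.18,-0.025,0,0,0]
    - [0.64,-0.3,-0.025,0,0,0]
    - [0.57,-0.4,-0.025,0,0,0]
    - [0.5,-0.5,-0.025,0,0,0]
    - [0.4,-0.57,-0.025,0,0,0]
    - [0.3,-0.64,-0.025,0,0,0]
    - [0.18,-0.68,-0.025,0,0,0]
    - [0.06,-0.7,-0.025,0,0,0]

```text
time_s: 17.18
eef_pos: [0.5628, -0.1789, 0.1173]
tool_rot: [-180.0, -0.0, 20.2]
wrist_force: [-1.2, 3.2, -0.7]
grip_width: 0.189
finger_force: 25.4
```

```bash
python3 f.py
```

```text
F [-1.449 -2.599 -0.916] sd 0.5126840663296035 pos [ 0.563 -0.179  0.118] ang -0.5179992373778707 r 0.04060884481545811 grip 25.37262260913849 t 17.5833
hub z 0.10032080541946427 [235.6, 289.1] 0.83
```

apply_moves:
  series:
    - [-0.06,-0.7,-0.025,0,0,0]
    - [-0.18,-0.68,-0.025,0,0,0]
    - [-0.3,-0.64,-0.025,0,0,0]
    - [-0.4,-0.57,-0.025,0,0,0]
    - [-0.5,-0.5,-0.025,0,0,0]
    - [-0.57,-0.4,-0.025,0,0,0]
    - [-0.64,-0.3,-0.025,0,0,0]
    - [-0.68,-0.18,-0.025,0,0,0]
    - [-0.7,-0.06,-0.025,0,0,0]
    - [-0.7,0.06,-0.025,0,0,0]
    - [-0.68,0.18,-0.025,0,0,0]
    - [-0.64,0.3,-0.025,0,0,0]

```text
time_s: 18.63
eef_pos: [0.5017, -0.2135, 0.1146]
tool_rot: [179.9, -0.1, 20.1]
wrist_force: [4.7, 2.5, -1.4]
grip_width: 0.188
finger_force: 25.4
```

```bash
python3 f.py
```

```text
F [ 0.015  4.063 -0.737] sd 0.5086026291115345 pos [ 0.501 -0.213  0.114] ang -120.78032717694605 r 0.04021782609211765 grip 25.434585213661194 t 19.0333
hub z 0.09592564439188317 [210.5, 186.5] 0.91
```

apply_moves:
  series:
    - [-0.57,0.4,-0.025,0,0,0]
    - [-0.5,0.5,-0.025,0,0,0]
    - [-0.4,0.57,-0.025,0,0,0]
    - [-0.3,0.64,-0.025,0,0,0]
    - [-0.18,0.68,-0.025,0,0,0]
    - [-0.06,0.7,-0.025,0,0,0]
    - [0.06,0.7,-0.025,0,0,0]
    - [0.18,0.68,-0.025,0,0,0]
    - [0.3,0.64,-0.025,0,0,0]
    - [0.4,0.57,-0.025,0,0,0]
    - [0.5,0.5,-0.025,0,0,0]
    - [0.57,0.4,-0.025,0,0,0]

```text
time_s: 20.08
eef_pos: [0.5016, -0.1432, 0.1111]
tool_rot: [-180.0, 0.1, 20.2]
wrist_force: [-0.3, -5.3, -0.6]
grip_width: 0.192
finger_force: 25.5
```

```bash
python3 m.py w7; python3 f.py
```

```text
[ 0.5027 -0.1427  0.1111]
boss_top []
hub_top [(array([326.3, 226.5]), 0.89)]
grip_center [(array([257.8, 265.6]), 0.8)]
grip outline [255.6, 267.7] 0.86
hub_top [ 0.5273 -0.1751  0.107 ]
grip_center [ 0.5087 -0.1416  0.136 ]
gripout [ 0.5073 -0.141   0.136 ]
F [ 3.995 -0.962 -0.597] sd 0.43627041139959577 pos [ 0.502 -0.144  0.111] ang 120.12923526558427 r 0.040440803160042775 grip 25.424651205539703 t 20.7333
hub z 0.09649515145926586 [323.6, 227.7] 0.64
```

View pics/w7.png

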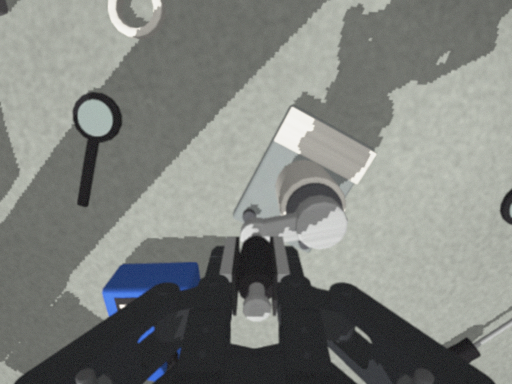

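The sleeve is still held at (257,265), with the hub at (322,225). The crank is back at 120° exactly one turn on, and the hub is about 8–9 mm lower, as expected. I'm handing in.

```bash
python3 -c "
from rig import hand_in
print(hand_in())"
```

```text
the job is handed in; nothing more can be done
None
```

I pressed the counter's button fully down and released it, turned the screw back to its drop and then one full turn forward, and handed the job in with the sleeve still gripped at 25 N; the hand-in returned no verdict.

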